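# Lock a carving panel into its jig with a quarter-turn button

## Task

Lock the carved panel into the jig: take the wooden turn-button from its rack, pass its steel T-head down through the slot in the jig's steel socket, press it gently down against the spring, and give it a quarter turn so that its bar reaches over the edge of the panel. Let the spring lift the head into its locking notch, then leave it. The socket sits only roughly at its mark, so feel for the slot, never force the button (stay under 40 N), and leave the panel and the round bench dog where they are.

Things in the scene. Friction and masses are not known exactly. Their poses are not given: they have to be found in the camera images.
- button: Turn-button, loose, 150 g. Origin: centre of the foot's underside; z up, x along the T. T-head, bar and fin are parallel; half a turn makes no difference. Steel T-head 38 (x) x 10 (y) mm, z 0-8; round shank 10 mm dia, z 8-18.5; wooden bar 100 x 20 mm, z 18.5-30.5; wooden grip fin 40 x 20 mm, z 30.5-68. Stands in a rack slot.
- button_fin (a point): Centre of the button's wooden grip fin (40 along x, 20 across, 37.5 mm tall), 49 mm above the button's origin: pinch it across its 20 mm from above.
- rack: Wooden rack 220 x 60 x 21 mm, fixed. Origin: centre of its underside, x along its length. Two through slots 45 (x) x 19 (y) mm at x = -55 and +55 mm: the button stands in one, its bar on the rack's top, its T-head in the slot (lift it straight up 25 mm to clear); the round dog is in the other.
- jig: Jig, fixed plywood board 260 x 240 x 12 mm, x = -50 to 210, y = -120 to 120 mm. Origin on the table below the socket's mark; z up. Heights of the button's origin here: 40 = foot on the socket's top; 31 = foot meets the sprung pad; under 24 = T-head free to turn; 21.5 = bar down on the plate, fully pressed; 27 = T-head risen into its notch, locked.
- socket_mark (a point): Mark at the socket's top height, 40 mm above the jig's origin, jig axes. The steel socket (56 in x, 100 in y, flat top) has a slot 13.5 (x) x 41 (y) mm. Slot centre: at the mark in x, but anywhere from -10 to +10 mm of it along y; this reading does not tell where: feel or look. Fixed firmly there.
- socket_notch (a point): Under the mark, at the ceiling of the locking notch (35 mm up); jig axes. Plate 8 mm thick; the notch in its underside, 14.5 mm wide, 3 deep, runs along x, square to the slot, at the slot's true centre. Below is a chamber where the T-head turns either way, and a sprung brass pad: 4 N at first touch, 0.5 N more per mm, 9 N fully pressed.
- panel: Carved wooden panel, loose, 120 (x) x 164 (y) x 25 mm, 450 g, in the jig's bed at jig x = 40 to 160 mm between wooden strips (tops 26 mm up); its top is 37 mm above the table. Origin: centre of its underside. Leave it where it is.
- dog: Round bench dog, loose, 38 mm tall, wooden head 30 mm dia, in the rack's other slot, 110 mm from the button. Origin: centre of the underside of its 14 mm dia foot. Not needed; leave it where it is.
Not all that is in view belongs to the job. What is meant by the button is not pink, and is the larger of those in its own colour. Leave any blue look-alike of the panel alone.

How it is judged:
By the outcome, as a careful person would: the job done as asked, in the order asked, and still so for the second after the job is handed in, with the robot touching nothing.
It also fails if it takes over 67 s, if anything falls off the work surface, if the arm or the gripper's body presses on something with over 40 N, if the wrist force passes 120 N, or if a joint passes its speed limit or range.

## Robot

A 6-joint arm with a two-finger parallel gripper is mounted at the origin on the work surface. World frame = base frame: x ahead of the robot, y to its left, z up, the work surface at z = 0. Lengths are in m, angles in rad, forces in N, time in s.
With the tool pointing down it reaches from about 0.35 to 0.775 m from the base axis. Payload 5.5 kg.
Tool frame: the origin (TCP) lies at the very end of the fingers, on their centre line; the grasp point (between the pads) lies env.hold_point_z behind it (env.hold_point_z is the distance from the TCP to the grasp point, in m); z points along the fingers, y is the line along which they close (so a half turn about z gives the same grasp; the last joint's range is limited). The gripper opens to 85 mm and grips with 20 to 120 N. Pads are 22 mm wide; open, the fingers measure 114 mm over their backs; the gripper's body (76 mm by 85 mm) begins 54 mm behind the grasp point. The pads swing forward as they close: fully open they stand 13 mm farther back than shut.
Start: joints at [1.157, 0.313, 0.046, 1.304, 0, 1.431], TCP at [0.155, 0.554, 0.231] pointing down, gripper open.
Joint ranges: [-2.76, 2.76], [-0.86, 1.69], [-1.03, 1.26], [-2.2, 2.34], [-1.47, 1.5], [-3.14, 3.14]. Speed limits (rad/s): [2.57, 2.57, 3.14, 3.14, 3.14, 3.14].

## Interface

Orientations are given as a unit quaternion [w, x, y, z].
In Python, from workcell import env gives the robot as it stands.
- The arm moves only by the tool carry_out, never from a script. Its argument "steps" is a list of rows, each a list of 3 entries, a list of its own where there are three numbers: the turn, a rotation vector about the tool's x, y, z in degrees, then the shift along the tool's x, y, z in cm, then the closure in counts, from 0 (fully open) to 255 (shut). A call has exactly 8 rows; each row is the pose to reach, as a shift and turn from the pose commanded when the call began, along the tool's axes at that moment; what a row does not reach only later rows make up. A row lasts 1/8 s, in which the tool goes at most 62.5 mm and 10.7 degrees, less where a joint would pass 70% of its speed; a pose out of reach is approached as far as the arm can. A call with a gripper value outside its range is refused whole. The fingers move at their own pace and stop on an object; "force" is the grip in N (left out, the last holds). Time passes only in rows, so rows that repeat a pose let the fingers close, or fill a call up. It gives the time, the measured TCP pose, the force, the opening and the grip force at its end, in the units of the state.
- env.get_state(): the state, without advancing time (a new reading comes with each control period).
- env.read_camera(name): name is "side" or "top"; returns (picture, depth): 400x640x3 uint8, red, green, blue; 400x640 float32, m along the optical axis (not along the pixel's ray), 0 where there is no reading.
- env.get_calibration(name): a dict with "fx", "fy", "cx", "cy" (pixels), "origin" and "orientation" of the camera in the world. Camera axes: x right, y up, looking along -z (the intrinsics and any distortion apply to the point x, -y, -z); pixel columns grow to the right and rows downward; lengths in m; the calibration is good to about 2 mm. A picture is of the moment at which its call begins. get_calibration takes no time and is no camera call.
- env.hand_in(): hands the job in; it is judged then, once.
The state is a dict: "clock": time; "joint_pos": joint angles; "qvel": joint speeds; "tau": joint torques, N m; "tcp_pos": TCP position; "orientation": TCP orientation; "wrist_force": force on the tool from outside, world axes, zero at the start; "ft_torque": the same for the moment, N m; "finger_gap": finger opening in m; "grip_force": force on a finger pad.
Only numpy, scipy, OpenCV 4.12 (cv2) and the standard library are available. Lean on these libraries where they do the work, as an engineer would, in place of code of your own. Each camera call takes 0.05 s, during which the arm holds its last target. There are 200 camera calls.

## Working session

There is one attempt and no reset: what is moved stays moved. The work goes in short steps, Python scripts to look and compute and a tool call to move; the robot and the scene stay as the last step left them, time stands still between calls to the robot, and variables do not carry over. Pictures are saved under pics/ and viewed, at most 10 in all, crops included, and the job is handed in when it is done.

Besides the shell and the picture viewer there is one more tool, called after "Emit:" by a JSON object that holds its "fn" and its "kwargs". carry_out: Moves the arm, as the interface text tells. Its arguments: {"type":"object","properties":{"steps":{"type":"array","items":{"type":"array"}},"force":{"type":"number"}},"required":["steps"]}

```bash
ls; mkdir -p pics
cat > h.py <<'E'
import numpy as np,cv2
from scipy.spatial.transform import Rotation as R
from workcell import env
def snap(n): 
    p,d=env.read_camera(n); np.save(f'{n}_d.npy',d); np.save(f'{n}_p.npy',p); return p,d
def ld(n): return np.load(f'{n}_p.npy'),np.load(f'{n}_d.npy')
def cam(n):
    c=env.get_calibration(n); q=c['orientation']; return c,R.from_quat([q[1],q[2],q[3],q[0]]).as_matrix()
def rays(n,uv):
    c,M=cam(n); uv=np.atleast_2d(np.array(uv,float))
    K=np.array([[c['fx'],0,c['cx']],[0,c['fy'],c['cy']],[0,0,1]])
    D=np.array(c.get('distortion',[0,0,0,0,0]),float)
    n2=cv2.undistortPoints(uv[:,None,:],K,D)[:,0]
    return np.array(c['origin']),np.c_[n2[:,0],-n2[:,1],-np.ones(len(n2))]@M.T
def onplane(n,uv,z):
    o,r=rays(n,uv); return o+r*((z-o[2])/r[:,2])[:,None]
def atdepth(n,uv,d):
    o,r=rays(n,uv); return o+r*np.atleast_1d(d)[:,None]
E
python3 - <<'E'
from h import *
for n in('top','side'):
    p,d=snap(n); cv2.imwrite(f'pics/{n}0.png',p[:,:,::-1]); print(n,env.get_calibration(n))
print(env.get_state(),env.hold_point_z)
E
```

```text
pics
top {'fx': 494.1815739834797, 'fy': 494.1815739834797, 'cx': 319.59963843892416, 'cy': 204.68835888652086, 'origin': array([0.3247918 , 0.03158468, 0.98217158]), 'orientation': array([-0.68897941, -0.07178794,  0.0755254 ,  0.71725155])}
side {'fx': 386.75504457900087, 'fy': 386.75504457900087, 'cx': 318.1122389580241, 'cy': 201.25250193244557, 'origin': array([0.13115029, 0.51411124, 0.39048738]), 'orientation': array([-0.26507024, -0.16749304,  0.47723862,  0.82093066])}
{'clock': 0.1, 'joint_pos': array([1.15740178e+00, 3.13915268e-01, 4.50959288e-02, 1.30360544e+00,
       6.66951504e-06, 1.43122362e+00]), 'qvel': array([-1.44532822e-03, -2.96732308e-03,  2.35338315e-03, -7.16764040e-05,
        4.79096118e-04,  1.41741022e-04]), 'tau': array([ 3.24004279e-03, -4.81725848e+01,  2.99243349e+01,  1.27127609e-02,
       -9.47747685e-05, -8.09081570e-06]), 'tcp_pos': array([0.15529483, 0.55315904, 0.23050512]), 'orientation': array([-2.25471688e-04,  1.36483556e-01,  9.90642002e-01, -7.82394657e-04]), 'wrist_force': array([ 0.65548757,  0.18269518, -0.89034357]), 'ft_torque': array([0.01184242, 0.02966542, 0.03619275]), 'grip_force': 0.0, 'finger_gap': 0.08554801413905813} 0.0187
```

View pics/top0.png

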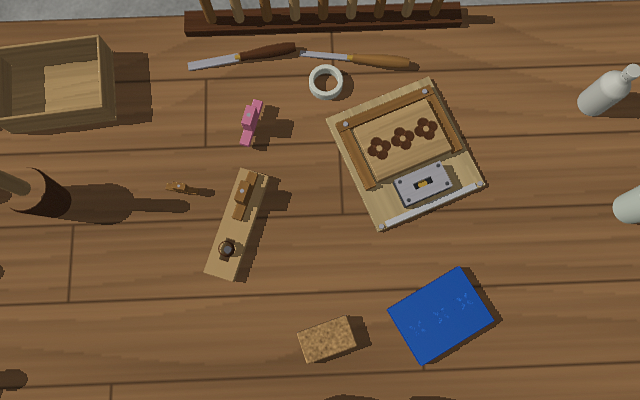

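View pics/side0.png

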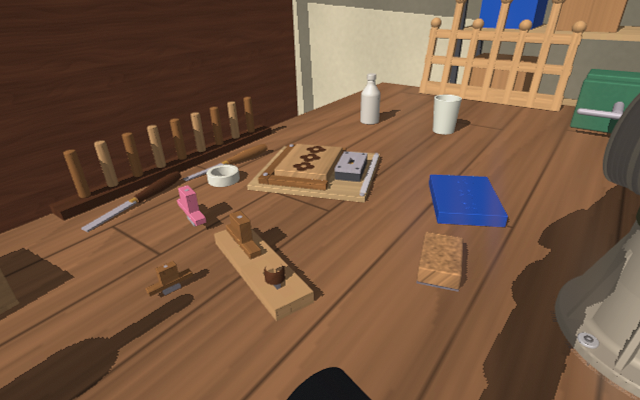

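Candidates for the button: brown one in the rack, top (243,197); a smaller brown one loose on the table, top (178,187); a pink one, top (251,122); the dog, top (227,249). The button is the brown one in the rack, the larger of the two. The jig is at about (410,155), its socket slot near (423,184), and the blue panel look-alike is at (443,315). Next is a close crop.

Run:
```python
from h import *
p,d=ld('top')
a=cv2.resize(p[160:290,195:275],None,fx=4.6,fy=4.6,interpolation=cv2.INTER_CUBIC)
b=cv2.resize(p[150:220,380:470],None,fx=4.6,fy=4.6,interpolation=cv2.INTER_CUBIC)
o=np.zeros((598,800,3),np.uint8);o[:a.shape[0],:a.shape[1]]=a;o[:b.shape[0],380:380+b.shape[1]]=b
cv2.imwrite('pics/crop1.png',o[:,:,::-1])
for uv in [(243,197),(237,212),(247,180),(260,180),(215,270),(227,249),(405,195),(440,180),(380,148),(423,184),(340,125),(400,270)]:
    w=d[uv[1],uv[0]]; print(uv,w,atdepth('top',uv,w).round(4), p[uv[1],uv[0]])
```

```text
(243, 197) 0.93515426 [[0.5385 0.167  0.0702]] [133  95  51]
(237, 212) 0.96509504 [[0.5172 0.1842 0.0349]] [122  87  47]
(247, 180) 0.980144 [[0.5814 0.1643 0.0333]] [125  88  48]
(260, 180) 0.99098533 [[0.5832 0.1397 0.0228]] [93 75 49]
(215, 270) 0.9517509 [[0.407  0.2288 0.0248]] [163 136  92]
(227, 249) 0.9665789 [[0.4475 0.2068 0.0184]] [87 85 88]
(405, 195) 0.96647894 [[ 0.5367 -0.1451  0.0408]] [143 143 145]
(440, 180) 0.9733742 [[ 0.5643 -0.2164  0.0403]] [146 144 148]
(380, 148) 0.98864543 [[ 0.6355 -0.1029  0.0386]] [164 136  93]
(423, 184) 0.98265433 [[ 0.5602 -0.1847  0.0296]] [160 129  52]
(340, 125) 1.0129614 [[ 0.6925 -0.0261  0.0251]] [114  82  43]
(400, 270) 0.9748756 [[ 0.3943 -0.131   0.0019]] [125  92  62]
```

View pics/crop1.png

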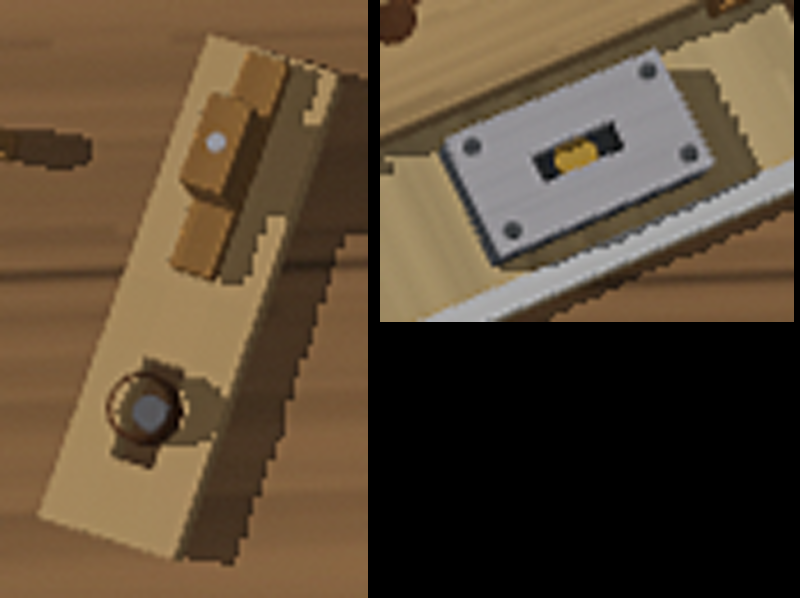

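The crop confirms the choice: the brown button stands in the rack, with its fin top at crop (218,140) and the bar running along the rack. The socket slot is clearly visible at crop (578,150), with the brass pad in it.

```bash
cat >> h.py <<'E'
def world(n):
    p,d=ld(n); v,u=np.mgrid[0:400,0:640]
    return atdepth(n,np.c_[u.ravel(),v.ravel()],d.ravel()).reshape(400,640,3)
def rect(pts):
    (c,s,a)=cv2.minAreaRect((pts[:,:2]*1000).astype(np.float32)); 
    if s[0]<s[1]: s=s[::-1];a+=90
    return np.round(c,1),np.round(s,1),round((a+90)%180-90,1)
E
python3 - <<'E'
from h import *
p,d=ld('top'); W=world('top'); Z=W[...,2]
def m(box,lo,hi):
    k=np.zeros((400,640),bool);u0,u1,v0,v1=box;k[v0:v1,u0:u1]=True
    return k&(Z>lo)&(Z<hi)
def outer(mask,z,name):
    mask=mask.astype(np.uint8)
    cs,_=cv2.findContours(mask,cv2.RETR_EXTERNAL,cv2.CHAIN_APPROX_NONE); c=max(cs,key=cv2.contourArea)[:,0]
    print(name,rect(onplane('top',c,z)),len(c), np.median(Z[mask>0]).round(4)); return c
outer(m((225,275,165,225),.066,.076),.0705,'fin')
outer(m((225,275,165,225),.029,.08),.033,'bar')
outer(m((200,275,160,285),.017,.025),.021,'rack')
pk=m((385,462,155,215),.037,.044)&(np.ptp(p.astype(int),axis=2)<25)&(p.mean(2)>90)
c=outer(pk,.040,'plate')
# slot: nonplate inside plate, middle
f=np.zeros((400,640),np.uint8);cv2.fillPoly(f,[c],1)
f=cv2.erode(f,np.ones((5,5)))
g=p.astype(int)
s=(f>0)&((g.mean(2)<110)|(np.ptp(g,axis=2)>40))
n,l,st,ce=cv2.connectedComponentsWithStats(s.astype(np.uint8))
for i in range(1,n):
    if st[i,4]>3: print(st[i],onplane('top',ce[i],.04).round(4),rect(onplane('top',np.argwhere(l==i)[:,::-1],.04)))
E
```

```text
fin (array([550.5, 169.3]), array([40.2, 20.9]), -20.5) 57 0.0712
bar (array([552.5, 173.5]), array([99.8, 29.9]), -19.5) 115 0.0389
rack (array([498.6, 188. ]), array([220.1,  61.3]), -19.4) 387 0.0216
plate (array([ 560.9, -182.3]), array([100.9,  56.5]), -68.9) 145 0.0405
[436 164   4   3   9] [[ 0.5948 -0.214   0.04  ]] (array([ 595.2, -214.3]), array([5.9, 4.1]), 87.7)
[413 176  20  14 132] [[ 0.5605 -0.1818  0.04  ]] (array([ 560.6, -181.7]), array([38.8, 13.3]), -68.9)
[398 180   4   4  11] [[ 0.5646 -0.1368  0.04  ]] (array([ 564.5, -136.5]), array([5.8, 5.6]), -47.4)
[445 181   4   4  12] [[ 0.558  -0.2286  0.04  ]] (array([ 558.8, -228.7]), array([6.1, 6. ]), -2.3)
[407 198   4   4  11] [[ 0.5279 -0.1512  0.04  ]] (array([ 528.1, -150.9]), array([7., 5.]), -73.7)
```

```bash
cat >> h.py <<'E'
def pose():
    s=env.get_state(); q=s['orientation']; return np.array(s['tcp_pos']),R.from_quat([q[1],q[2],q[3],q[0]]),s
def go(x,y,z,yaw):
    """print turn(deg)/shift(cm) in tool axes to reach TCP mm x,y,z, pointing down with tool x at yaw"""
    p,r,s=pose(); a=np.radians(yaw); X=np.array([np.cos(a),np.sin(a),0]); Zt=np.array([0,0,-1.])
    T=R.from_matrix(np.c_[X,np.cross(Zt,X),Zt])
    print('t',round(s['clock'],2),'turn',(r.inv()*T).as_rotvec(degrees=True).round(2),'shift',(r.inv().apply(np.array([x,y,z])/1000-p)*100).round(3))
def st():
    p,r,s=pose(); x=r.apply([1,0,0]); print('t',round(s['clock'],2),'p',(p*1000).round(2),'yaw',np.degrees(np.arctan2(x[1],x[0])).round(2),'zaxis',r.apply([0,0,1]).round(4),'F',np.round(s['wrist_force'],2),'M',np.round(s['ft_torque'],3),'gap',round(s['finger_gap']*1000,2),'grip',round(s['grip_force'],1))
E
python3 -c "
from h import *
go(550.5,169.5,150,160.3)"
```

```text
t 0.1 turn [-0.09 -0.01  4.01] shift [-48.425 -26.237   8.082]
```

Emit:
{"fn": "carry_out", "kwargs": {"steps": [[[0, 0, 1], [-5.5, -3, 1], 0], [[0, 0, 2], [-11.5, -6.2, 2], 0], [[0, 0, 3], [-17.5, -9.5, 3], 0], [[0, 0, 4], [-23.5, -12.7, 4], 0], [[0, 0, 4], [-29.5, -16, 5], 0], [[0, 0, 4], [-35.5, -19.2, 6], 0], [[0, 0, 4], [-41.5, -22.5, 7], 0], [[0, 0, 4], [-47, -25.5, 8], 0]]}}

```text
clock: 1.1
tcp_pos: [0.5113, 0.2075, 0.157]
orientation: [-0.0, 0.171, 0.985, 0.0]
wrist_force: [0.4, 1.0, -1.6]
finger_gap: 0.0854
grip_force: 0.0
```

```bash
python3 -c "
from h import *
st();go(550.5,169.5,90,160.3);go(550.5,169.5,35,160.3)"
```

```text
t 1.1 p [511.33 207.47 157.01] yaw 160.31 zaxis [-2.e-04  2.e-04 -1.e+00] F [ 0.44  1.03 -1.62] M [ 0.045 -0.067 -0.057] gap 85.43 grip 0.0
t 1.1 turn [ 0.01 -0.02  0.01] shift [-4.969 -2.256  6.699]
t 1.1 turn [ 0.01 -0.02  0.01] shift [-4.97  -2.257 12.199]
```

Emit:
{"fn": "carry_out", "kwargs": {"steps": [[[0, 0, 0], [-0.5, -0.3, 0], 0], [[0, 0, 0], [-1.4, -0.7, 1], 0], [[0, 0, 0], [-1.4, -0.7, 3], 0], [[0, 0, 0], [-1.4, -0.7, 4.5], 0], [[0, 0, 0], [-1.4, -0.7, 5], 0], [[0, 0, 0], [-1.4, -0.7, 5], 0], [[0, 0, 0], [-1.4, -0.7, 5], 0], [[0, 0, 0], [-1.4, -0.7, 5], 0]]}}

```text
clock: 2.1
tcp_pos: [0.5216, 0.198, 0.1082]
orientation: [0.001, 0.171, 0.985, 0.0]
wrist_force: [-0.4, 0.6, -0.3]
finger_gap: 0.0852
grip_force: 0.0
```

```bash
python3 -c "
from h import *
st();go(550.5,169.5,35,160.3)
p,d=snap('top'); cv2.imwrite('pics/g.png',cv2.resize(p[140:260,190:310],None,fx=4.5,fy=4.5)[:,:,::-1])"
```

```text
t 2.1 p [521.56 197.99 108.2 ] yaw 160.32 zaxis [ 1.3e-03  3.0e-04 -1.0e+00] F [-0.43  0.6  -0.3 ] M [ 0.037 -0.054 -0.04 ] gap 85.25 grip 0.0
t 2.1 turn [0.04 0.06 0.02] shift [-3.677 -1.713  7.323]
```

View pics/g.png

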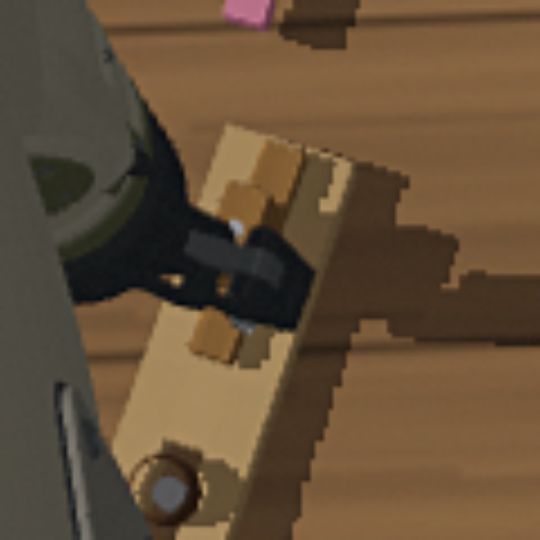

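The gripper is about 4 cm short of the button, over the near part of the bar. The dog is at crop (168,490), well clear. I'll move over the fin and then go down.

Emit:
{"fn": "carry_out", "kwargs": {"steps": [[[0, 0, 0], [-2, -0.9, 0], 0], [[0, 0, 0], [-3.7, -1.7, 0], 0], [[0, 0, 0], [-3.7, -1.7, 0], 0], [[0, 0, 0], [-3.7, -1.7, 2], 0], [[0, 0, 0], [-3.7, -1.7, 4], 0], [[0, 0, 0], [-3.7, -1.7, 6], 0], [[0, 0, 0], [-3.7, -1.7, 7.3], 0], [[0, 0, 0], [-3.7, -1.7, 7.3], 0]]}}

```text
clock: 3.15
tcp_pos: [0.5493, 0.1692, 0.0335]
orientation: [-0.001, 0.171, 0.985, -0.0]
wrist_force: [-0.8, 0.4, -0.4]
finger_gap: 0.0854
grip_force: 0.0
```

```bash
python3 -c "
from h import *
st();go(550.5,169.5,35,160.3)"
```

```text
t 3.15 p [549.25 169.18  33.5 ] yaw 160.3 zaxis [-2.3e-03 -2.0e-04 -1.0e+00] F [-0.82  0.4  -0.42] M [0.029 0.028 0.018] gap 85.4 grip 0.0
t 3.15 turn [-0.06 -0.12  0.  ] shift [-0.106  0.072 -0.15 ]
```

Emit:
{"fn": "carry_out", "kwargs": {"steps": [[[0, 0, 0], [-0.1, 0.05, -0.15], 100], [[0, 0, 0], [-0.1, 0.05, -0.15], 200], [[0, 0, 0], [-0.1, 0.05, -0.15], 255], [[0, 0, 0], [-0.1, 0.05, -0.15], 255], [[0, 0, 0], [-0.1, 0.05, -0.15], 255], [[0, 0, 0], [-0.1, 0.05, -0.15], 255], [[0, 0, 0], [-0.1, 0.05, -0.15], 255], [[0, 0, 0], [-0.1, 0.05, -0.15], 255]], "force": 50}}

```text
clock: 4.15
tcp_pos: [0.5517, 0.1696, 0.0366]
orientation: [0.0, 0.171, 0.985, 0.0]
wrist_force: [-0.9, 0.4, 5.3]
finger_gap: 0.0192
grip_force: 49.6
```

```bash
python3 -c "
from h import *
st();go(550.5,169.5,35,160.3)"
```

```text
t 4.15 p [551.72 169.64  36.57] yaw 160.32 zaxis [ 1.e-03  4.e-04 -1.e+00] F [-0.92  0.4   5.34] M [0.087 0.105 0.022] gap 19.25 grip 49.6
t 4.15 turn [0.04 0.05 0.02] shift [ 0.11  -0.054  0.157]
```

Emit:
{"fn": "carry_out", "kwargs": {"steps": [[[0, 0, 0], [0, 0, -0.5], 255], [[0, 0, 0], [0, 0, -1.5], 255], [[0, 0, 0], [0, 0, -3], 255], [[0, 0, 0], [0, 0, -5], 255], [[0, 0, 0], [0, 0, -7], 255], [[0, 0, 0], [0, 0, -9], 255], [[0, 0, 0], [0, 0, -9], 255], [[0, 0, 0], [0, 0, -9], 255]]}}

```text
clock: 5.15
tcp_pos: [0.5511, 0.1694, 0.1258]
orientation: [-0.0, 0.171, 0.985, -0.0]
wrist_force: [0.2, -0.1, -1.1]
finger_gap: 0.0196
grip_force: 48.8
```

```bash
python3 -c "
from h import *
st();go(560.5,-181.9,125,111.1)"
```

```text
t 5.15 p [551.08 169.41 125.82] yaw 160.31 zaxis [-2.e-04  0.e+00 -1.e+00] F [ 0.19 -0.14 -1.07] M [-0.027  0.027 -0.044] gap 19.6 grip 48.8
t 5.15 turn [-1.000e-02 -1.000e-02  4.921e+01] shift [-12.724 -32.759   0.081]
```

Emit:
{"fn": "carry_out", "kwargs": {"steps": [[[0, 0, 5], [-1, -3, 0], 255], [[0, 0, 11], [-3, -7, 0], 255], [[0, 0, 18], [-5, -12, 0], 255], [[0, 0, 25], [-7, -17, 0], 255], [[0, 0, 32], [-9, -22, 0], 255], [[0, 0, 39], [-10.5, -27, 0], 255], [[0, 0, 45], [-12, -31, 0], 255], [[0, 0, 49.2], [-12.7, -32.7, 0], 255]]}}

```text
clock: 6.15
tcp_pos: [0.5599, -0.1836, 0.1246]
orientation: [-0.001, 0.568, 0.823, -0.0]
wrist_force: [1.1, 0.2, -0.3]
finger_gap: 0.0192
grip_force: 49.0
```

Emit:
{"fn": "carry_out", "kwargs": {"steps": [[[0, 0, 0], [0, 0, 0], 255], [[0, 0, 0], [0, 0, 0], 255], [[0, 0, 0], [0, 0, 0], 255], [[0, 0, 0], [0, 0, 0], 255], [[0, 0, 0], [0, 0, 0], 255], [[0, 0, 0], [0, 0, 0], 255], [[0, 0, 0], [0, 0, 0], 255], [[0, 0, 0], [0, 0, 0], 255]]}}

```text
clock: 7.15
tcp_pos: [0.5607, -0.1812, 0.126]
orientation: [0.0, 0.566, 0.825, 0.0]
wrist_force: [-0.3, 0.3, -1.3]
finger_gap: 0.0193
grip_force: 49.0
```

```bash
python3 -c "
from h import *
st();go(560.5,-181.9,125,111.1)
a,d=snap('top');b,d=snap('side'); o=np.zeros((600,640,3),np.uint8)
o[:300]=cv2.resize(a[100:240,300:598],(640,300)); o[300:]=cv2.resize(b[100:240,200:498],(640,300))
cv2.imwrite('pics/h.png',o[:,:,::-1])"
```

```text
t 7.15 p [ 560.73 -181.22  126.01] yaw 111.11 zaxis [ 1.e-04  1.e-04 -1.e+00] F [-0.28  0.28 -1.32] M [-0.026 -0.033 -0.001] gap 19.3 grip 49.0
t 7.15 turn [ 0.01 -0.    0.01] shift [-0.055 -0.046  0.101]
```

View pics/h.png

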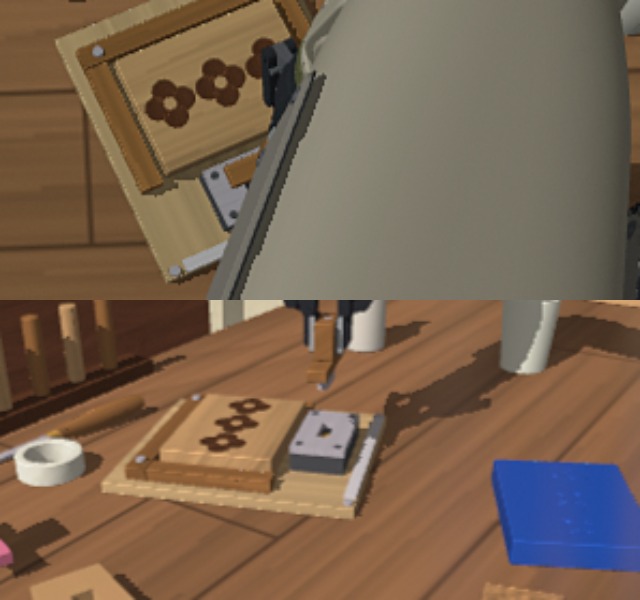

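Emit:
{"fn": "carry_out", "kwargs": {"steps": [[[0, 0, 0], [-0.1, -0.05, 1], 255], [[0, 0, 0], [-0.1, -0.05, 2], 255], [[0, 0, 0], [-0.1, -0.05, 3], 255], [[0, 0, 0], [-0.1, -0.05, 4], 255], [[0, 0, 0], [-0.1, -0.05, 4.7], 255], [[0, 0, 0], [-0.1, -0.05, 4.7], 255], [[0, 0, 0], [-0.1, -0.05, 4.7], 255], [[0, 0, 0], [-0.1, -0.05, 4.7], 255]]}}

```text
clock: 8.25
tcp_pos: [0.561, -0.1825, 0.0795]
orientation: [0.0, 0.566, 0.825, 0.0]
wrist_force: [-0.0, 0.6, -0.0]
finger_gap: 0.0193
grip_force: 49.0
```

```bash
python3 -c "
from h import *
st()
b,d=snap('side'); 
cv2.imwrite('pics/s.png',cv2.resize(b[110:190,310:400],None,fx=6.5,fy=6.5,interpolation=cv2.INTER_CUBIC)[:,:,::-1])
c,M=cam('side')
def prj(P):
    q=(np.array(P)-c['origin'])@M; return (c['cx']-c['fx']*q[0]/q[2]*1,c['cy']+c['fy']*q[1]/q[2])
a=np.radians(111.1);X=np.array([np.cos(a),np.sin(a),0]);Y=np.array([-X[1],X[0],0])
S=np.array([.5605,-.1819,.04])
print('slot corners',[np.round((np.array(prj(S+sx*.0205*X+sy*.00675*Y))-[310,110])*6.5,0) for sx,sy in((1,1),(1,-1),(-1,-1),(-1,1))])
print('plate corners',[np.round((np.array(prj(S+sx*.05*X+sy*.028*Y))-[310,110])*6.5,0) for sx,sy in((1,1),(1,-1),(-1,-1),(-1,1))])
"
```

```text
t 8.25 p [ 561.   -182.46   79.47] yaw 111.12 zaxis [ 9.e-04 -3.e-04 -1.e+00] F [-0.02  0.6  -0.01] M [-0.005 -0.023  0.021] gap 19.27 grip 49.0
slot corners [array([280., 351.]), array([241., 347.]), array([265., 302.]), array([302., 305.])]
plate corners [array([326., 392.]), array([162., 376.]), array([224., 267.]), array([374., 280.])]
```

View pics/s.png

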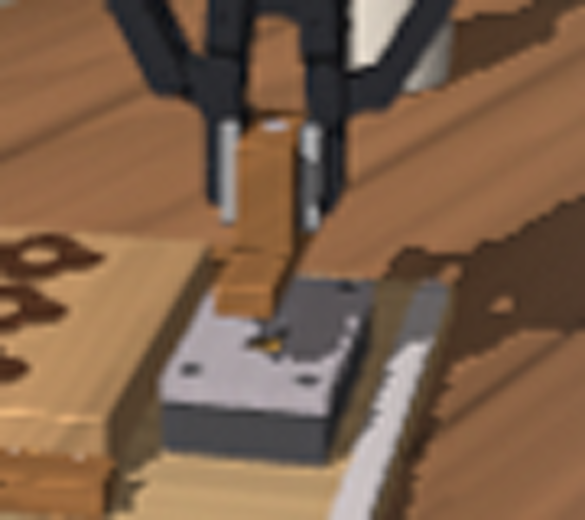

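```bash
python3 -c "
from h import *
print(env.get_calibration('side').keys())
for uv in [(190,370),(308,380),(162,403),(328,413),(374,282),(350,287),(265,345),(162,445),(320,460)]:
    q=np.array(uv)/6.5+[310,110]-.4
    d=np.load('side_d.npy')[int(round(q[1])),int(round(q[0]))]
    print(uv,q.round(1),'plane.04',onplane('side',q,.04).round(4),'depth',d.round(3),atdepth('side',q,d).round(4))
"
```

```text
dict_keys(['fx', 'fy', 'cx', 'cy', 'origin', 'orientation'])
(190, 370) [338.8 166.5] plane.04 [[ 0.5656 -0.1361  0.04  ]] depth 0.848 [[ 0.5633 -0.1328  0.0418]]
(308, 380) [357.  168.1] plane.04 [[ 0.5281 -0.1513  0.04  ]] depth 0.844 [[ 0.5284 -0.1518  0.0397]]
(162, 403) [334.5 171.6] plane.04 [[ 0.5585 -0.109   0.04  ]] depth 0.849 [[ 0.5682 -0.1232  0.032 ]]
(328, 413) [360.1 173.1] plane.04 [[ 0.5091 -0.1327  0.04  ]] depth 0.836 [[ 0.5165 -0.1454  0.0331]]
(374, 282) [367.1 153. ] plane.04 [[ 0.5534 -0.2382  0.04  ]] depth 0.919 [[ 0.5543 -0.2399  0.0392]]
(350, 287) [363.4 153.8] plane.04 [[ 0.5582 -0.2293  0.04  ]] depth 0.913 [[ 0.5583 -0.2295  0.0399]]
(265, 345) [350.4 162.7] plane.04 [[ 0.5557 -0.168   0.04  ]] depth 0.894 [[ 0.5678 -0.1874  0.03  ]]
(162, 445) [334.5 178.1] plane.04 [[ 0.5405 -0.0828  0.04  ]] depth 0.858 [[ 0.5693 -0.1248  0.0153]]
(320, 460) [358.8 180.4] plane.04 [[ 0.4933 -0.1016  0.04  ]] depth 0.849 [[ 0.5201 -0.1472  0.014 ]]
```

Both cameras agree on the plate screws within 1 mm, and the button is lined up over the slot (slot's near end at crop (265,345)). Now I'll go down gently to feel for it.

Emit:
{"fn": "carry_out", "kwargs": {"steps": [[[0, 0, 0], [0, 0, 0.2], 255], [[0, 0, 0], [0, 0, 0.4], 255], [[0, 0, 0], [0, 0, 0.6], 255], [[0, 0, 0], [0, 0, 0.7], 255], [[0, 0, 0], [0, 0, 0.8], 255], [[0, 0, 0], [0, 0, 0.9], 255], [[0, 0, 0], [0, 0, 0.9], 255], [[0, 0, 0], [0, 0, 0.9], 255]]}}

```text
clock: 9.3
tcp_pos: [0.5606, -0.1823, 0.07]
orientation: [0.0, 0.566, 0.825, 0.0]
wrist_force: [0.2, 0.2, -1.4]
finger_gap: 0.019
grip_force: 49.0
```

```bash
python3 -c "
from h import *
st()"
```

```text
t 9.3 p [ 560.64 -182.33   70.03] yaw 111.11 zaxis [ 1.e-04  1.e-04 -1.e+00] F [ 0.24  0.21 -1.37] M [ 0.016 -0.008  0.021] gap 18.95 grip 49.0
```

Emit:
{"fn": "carry_out", "kwargs": {"steps": [[[0, 0, 0], [0, 0, 0.2], 255], [[0, 0, 0], [0, 0, 0.3], 255], [[0, 0, 0], [0, 0, 0.4], 255], [[0, 0, 0], [0, 0, 0.5], 255], [[0, 0, 0], [0, 0, 0.6], 255], [[0, 0, 0], [0, 0, 0.7], 255], [[0, 0, 0], [0, 0, 0.7], 255], [[0, 0, 0], [0, 0, 0.7], 255]]}}

```text
clock: 10.3
tcp_pos: [0.5607, -0.1823, 0.0632]
orientation: [0.0, 0.566, 0.825, 0.0]
wrist_force: [-2.3, 0.9, 3.9]
finger_gap: 0.0195
grip_force: 49.7
```

```bash
python3 -c "
from h import *
st()"
```

```text
t 10.3 p [ 560.66 -182.33   63.18] yaw 111.11 zaxis [ 2.e-04 -0.e+00 -1.e+00] F [-2.33  0.9   3.89] M [ 0.13   0.341 -0.01 ] gap 19.46 grip 49.7
```

Emit:
{"fn": "carry_out", "kwargs": {"steps": [[[0, 0, 0], [0, -0.03, 0.1], 255], [[0, 0, 0], [0, -0.03, 0.2], 255], [[0, 0, 0], [0, -0.03, 0.3], 255], [[0, 0, 0], [0, -0.03, 0.4], 255], [[0, 0, 0], [0, -0.03, 0.5], 255], [[0, 0, 0], [0, -0.03, 0.5], 255], [[0, 0, 0], [0, -0.03, 0.5], 255], [[0, 0, 0], [0, -0.03, 0.5], 255]]}}

```text
clock: 11.3
tcp_pos: [0.5606, -0.1824, 0.0583]
orientation: [0.0, 0.566, 0.825, 0.0]
wrist_force: [-1.3, 2.2, 6.2]
finger_gap: 0.0193
grip_force: 50.0
```

```bash
python3 -c "
from h import *
st()"
```

```text
t 11.3 p [ 560.64 -182.41   58.28] yaw 111.12 zaxis [ 7.e-04  0.e+00 -1.e+00] F [-1.34  2.22  6.23] M [ 0.344  0.23  -0.049] gap 19.29 grip 50.0
```

Emit:
{"fn": "carry_out", "kwargs": {"steps": [[[0, 0, 0], [0, 0, 0.05], 255], [[0, 0, 0], [0, 0, 0.1], 255], [[0, 0, 0], [0, 0, 0.15], 255], [[0, 0, 0], [0, 0, 0.15], 255], [[0, 0, 0], [0, 0, 0.15], 255], [[0, 0, 0], [0, 0, 0.15], 255], [[0, 0, 0], [0, 0, 0.15], 255], [[0, 0, 0], [0, 0, 0.15], 255]]}}

```text
clock: 12.3
tcp_pos: [0.5607, -0.1824, 0.0569]
orientation: [0.0, 0.566, 0.825, 0.0]
wrist_force: [-1.3, 1.2, 7.9]
finger_gap: 0.0193
grip_force: 50.0
```

```bash
python3 -c "
from h import *
st()"
```

```text
t 12.3 p [ 560.66 -182.38   56.89] yaw 111.12 zaxis [ 8.e-04  0.e+00 -1.e+00] F [-1.26  1.18  7.88] M [0.4   0.29  0.025] gap 19.31 grip 50.0
```

Emit:
{"fn": "carry_out", "kwargs": {"steps": [[[0, 0, -3], [0, 0, 0], 255], [[0, 0, -6], [0, 0, 0], 255], [[0, 0, -9], [0, 0, 0], 255], [[0, 0, -12], [0, 0, 0], 255], [[0, 0, -16], [0, 0, 0], 255], [[0, 0, -20], [0, 0, 0], 255], [[0, 0, -20], [0, 0, 0], 255], [[0, 0, -20], [0, 0, 0], 255]]}}

```text
clock: 13.3
tcp_pos: [0.5611, -0.1829, 0.0571]
orientation: [0.001, 0.414, 0.91, -0.0]
wrist_force: [-0.9, 0.9, 6.1]
finger_gap: 0.0193
grip_force: 50.1
```

```bash
python3 -c "
from h import *
st()"
```

```text
t 13.3 p [ 561.15 -182.87   57.13] yaw 131.11 zaxis [ 1.7e-03 -9.0e-04 -1.0e+00] F [-0.87  0.89  6.13] M [0.093 0.173 0.008] gap 19.28 grip 50.1
```

Emit:
{"fn": "carry_out", "kwargs": {"steps": [[[0, 0, -5], [0, 0, 0], 255], [[0, 0, -11], [0, 0, 0], 255], [[0, 0, -18], [0, 0, 0], 255], [[0, 0, -25], [0, 0, 0], 255], [[0, 0, -32], [0, 0, 0], 255], [[0, 0, -38], [0, 0, 0], 255], [[0, 0, -40], [0, 0, 0], 255], [[0, 0, -40], [0, 0, 0], 255]]}}

```text
clock: 14.3
tcp_pos: [0.5615, -0.1831, 0.0573]
orientation: [0.001, 0.077, 0.997, -0.001]
wrist_force: [-0.2, -0.5, 6.0]
finger_gap: 0.0198
grip_force: 50.2
```

```bash
python3 -c "
from h import *
st();go(560.6,-182.2,56.8,201.1)"
```

```text
t 14.3 p [ 561.53 -183.09   57.29] yaw 171.12 zaxis [ 0.0025 -0.0013 -1.    ] F [-0.23 -0.53  6.05] M [ 0.105 -0.008  0.009] gap 19.83 grip 50.2
t 14.3 turn [ -0.09   0.13 -29.98] shift [0.106 0.074 0.049]
```

Emit:
{"fn": "carry_out", "kwargs": {"steps": [[[0, 0, -5], [0.03, 0.04, 0.03], 255], [[0, 0, -10], [0.05, 0.08, 0.04], 255], [[0, 0, -16], [0.07, 0.12, 0.04], 255], [[0, 0, -22], [0.07, 0.12, 0.04], 255], [[0, 0, -27], [0.07, 0.12, 0.04], 255], [[0, 0, -30], [0.07, 0.12, 0.04], 255], [[0, 0, -30], [0.07, 0.12, 0.04], 255], [[0, 0, -30], [0.07, 0.12, 0.04], 255]]}}

```text
clock: 15.3
tcp_pos: [0.5612, -0.1821, 0.057]
orientation: [0.001, -0.183, 0.983, -0.001]
wrist_force: [0.1, -1.2, 6.5]
finger_gap: 0.0193
grip_force: 50.2
```

```bash
python3 -c "
from h import *
st();go(561,-181.7,56.8,201.1)"
```

```text
t 15.3 p [ 561.22 -182.12   57.03] yaw -158.9 zaxis [ 0.0029 -0.0019 -1.    ] F [ 0.06 -1.17  6.55] M [-0.096 -0.012  0.029] gap 19.29 grip 50.2
t 15.3 turn [-0.16  0.11  0.  ] shift [0.006 0.047 0.023]
```

Emit:
{"fn": "carry_out", "kwargs": {"steps": [[[0, 0, 0], [0, 0.04, -0.05], 255], [[0, 0, 0], [0, 0.04, -0.15], 255], [[0, 0, 0], [0, 0.04, -0.25], 255], [[0, 0, 0], [0, 0.04, -0.35], 255], [[0, 0, 0], [0, 0.04, -0.42], 255], [[0, 0, 0], [0, 0.04, -0.42], 255], [[0, 0, 0], [0, 0.04, -0.42], 255], [[0, 0, 0], [0, 0.04, -0.42], 255]]}}

```text
clock: 16.3
tcp_pos: [0.5603, -0.1811, 0.0606]
orientation: [0.001, -0.183, 0.983, -0.0]
wrist_force: [2.4, -2.6, 4.7]
finger_gap: 0.0193
grip_force: 49.9
```

```bash
python3 -c "
from h import *
st()
b,d=snap('side'); cv2.imwrite('pics/t.png',cv2.resize(b[110:190,300:400],None,fx=6,fy=6,interpolation=cv2.INTER_CUBIC)[:,:,::-1])"
```

```text
t 16.3 p [ 560.35 -181.08   60.59] yaw -158.89 zaxis [ 1.3e-03 -5.0e-04 -1.0e+00] F [ 2.36 -2.57  4.66] M [-0.715 -0.759 -0.001] gap 19.34 grip 49.9
```

View pics/t.png

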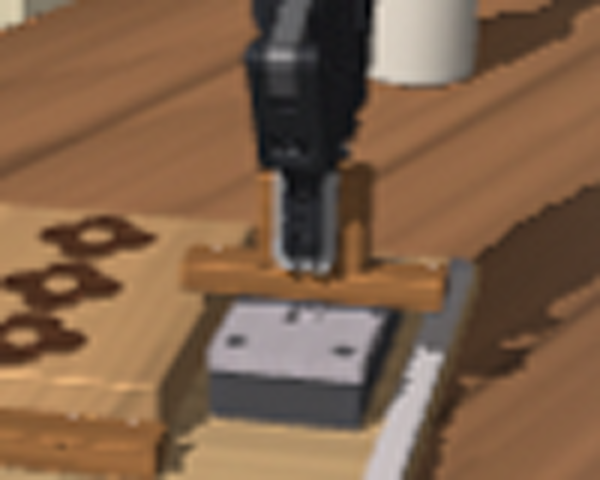

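The bar, at crop (315,275), now lies square to the slot and reaches over the panel's edge. The head is inside the notch and touching its side lightly. I'll ease sideways and let it rise fully.

Emit:
{"fn": "carry_out", "kwargs": {"steps": [[[0, 0, 0], [0, -0.03, 0], 255], [[0, 0, 0], [0, -0.06, 0], 255], [[0, 0, 0], [0, -0.06, -0.05], 255], [[0, 0, 0], [0, -0.06, -0.1], 255], [[0, 0, 0], [0, -0.06, -0.1], 255], [[0, 0, 0], [0, -0.06, -0.1], 255], [[0, 0, 0], [0, -0.06, -0.1], 255], [[0, 0, 0], [0, -0.06, -0.1], 255]]}}

```text
clock: 17.35
tcp_pos: [0.5601, -0.1811, 0.061]
orientation: [0.0, -0.183, 0.983, 0.0]
wrist_force: [4.8, -2.0, 3.2]
finger_gap: 0.0191
grip_force: 49.5
```

```bash
python3 -c "
from h import *
st()"
```

```text
t 17.35 p [ 560.1  -181.05   61.04] yaw -158.88 zaxis [ 3.e-04  6.e-04 -1.e+00] F [ 4.76 -1.97  3.22] M [-0.341 -1.145 -0.033] gap 19.09 grip 49.5
```

Emit:
{"fn": "carry_out", "kwargs": {"steps": [[[0, 0, 0], [-0.04, -0.04, 0], 255], [[0, 0, 0], [-0.06, -0.06, -0.02], 255], [[0, 0, 0], [-0.06, -0.06, -0.02], 255], [[0, 0, 0], [-0.06, -0.06, -0.02], 255], [[0, 0, 0], [-0.06, -0.06, -0.02], 255], [[0, 0, 0], [-0.06, -0.06, -0.02], 255], [[0, 0, 0], [-0.06, -0.06, -0.02], 255], [[0, 0, 0], [-0.06, -0.06, -0.02], 255]], "force": 20}}

```text
clock: 18.35
tcp_pos: [0.5602, -0.1812, 0.0611]
orientation: [-0.0, -0.183, 0.983, 0.001]
wrist_force: [2.9, 2.7, 0.1]
finger_gap: 0.0191
grip_force: 49.1
```

```bash
python3 -c "
from h import *
st()"
```

```text
t 18.35 p [ 560.18 -181.17   61.09] yaw -158.88 zaxis [-0.001  0.001 -1.   ] F [2.93 2.68 0.07] M [ 0.496 -0.583  0.065] gap 19.06 grip 49.1
```

Emit:
{"fn": "carry_out", "kwargs": {"steps": [[[0, 0, 0], [0, 0, 0], 150], [[0, 0, 0], [0, 0, 0], 100], [[0, 0, 0], [0, 0, 0], 50], [[0, 0, 0], [0, 0, 0], 0], [[0, 0, 0], [0, 0, 0], 0], [[0, 0, 0], [0, 0, 0], 0], [[0, 0, 0], [0, 0, 0], 0], [[0, 0, 0], [0, 0, 0], 0]]}}

```text
clock: 19.35
tcp_pos: [0.5607, -0.1816, 0.0615]
orientation: [0.0, -0.183, 0.983, 0.0]
wrist_force: [0.7, -0.6, -0.0]
finger_gap: 0.0858
grip_force: 0.0
```

```bash
python3 -c "
from h import *
st()"
```

```text
t 19.35 p [ 560.67 -181.64   61.48] yaw -158.89 zaxis [-0.e+00  1.e-04 -1.e+00] F [ 0.71 -0.64 -0.04] M [ 0.009 -0.002  0.039] gap 85.8 grip 0.0
```

Released with no residual force. Next I'll rise straight up and clear back toward the robot side for an open view.

Emit:
{"fn": "carry_out", "kwargs": {"steps": [[[0, 0, 0], [0, 0, -1], 0], [[0, 0, 0], [0, 0, -3], 0], [[0, 0, 0], [0, 0, -6], 0], [[0, 0, 0], [0, 0, -10], 0], [[0, 0, 0], [0, 0, -14], 0], [[0, 0, 0], [2, 3, -14], 0], [[0, 0, 0], [5, 8, -14], 0], [[0, 0, 0], [8, 13, -14], 0]]}}

```text
clock: 20.35
tcp_pos: [0.4382, -0.0885, 0.2022]
orientation: [0.001, -0.183, 0.983, -0.0]
wrist_force: [0.6, 0.2, 0.2]
finger_gap: 0.0855
grip_force: 0.0
```

Emit:
{"fn": "carry_out", "kwargs": {"steps": [[[0, 0, 0], [2, 5, 0], 0], [[0, 0, 0], [4, 10, 0], 0], [[0, 0, 0], [4, 15, 0], 0], [[0, 0, 0], [4, 20, 0], 0], [[0, 0, 0], [4, 20, 0], 0], [[0, 0, 0], [4, 20, 0], 0], [[0, 0, 0], [4, 20, 0], 0], [[0, 0, 0], [4, 20, 0], 0]]}}

```text
clock: 21.35
tcp_pos: [0.3304, 0.0821, 0.2015]
orientation: [-0.0, -0.182, 0.983, 0.0]
wrist_force: [1.0, 0.3, 0.5]
finger_gap: 0.0855
grip_force: 0.0
```

```bash
python3 -c "
from h import *
st()
a,d=snap('top'); W=world('top');Z=W[...,2]
k=np.zeros((400,640),bool);k[140:215,380:470]=1
for lo,hi,z,n in((.085,.105,.095,'fin'),(.052,.063,.0575,'bar')):
    m=(k&(Z>lo)&(Z<hi)).astype(np.uint8); cs,_=cv2.findContours(m,0,1); c=max(cs,key=cv2.contourArea)[:,0]
    print(n,rect(onplane('top',c,z)),np.median(Z[m>0]))
b,d=snap('side'); o=np.zeros((600,640,3),np.uint8)
o[:300]=cv2.resize(a[60:290,190:680][:,:450],(640,300)); o[300:]=cv2.resize(b[100:240,200:498],(640,300))
cv2.imwrite('pics/u.png',o[:,:,::-1])"
```

```text
t 21.35 p [330.36  82.08 201.49] yaw -159.02 zaxis [-1.e-04  0.e+00 -1.e+00] F [0.96 0.26 0.46] M [-0.042  0.012 -0.004] gap 85.54 grip 0.0
fin (array([ 558.3, -180.7]), array([41. , 22.2]), 21.3) 0.09516022996193152
bar (array([ 558.8, -180.5]), array([100.1,  21.4]), 20.7) 0.057737920839082246
```

View pics/u.png

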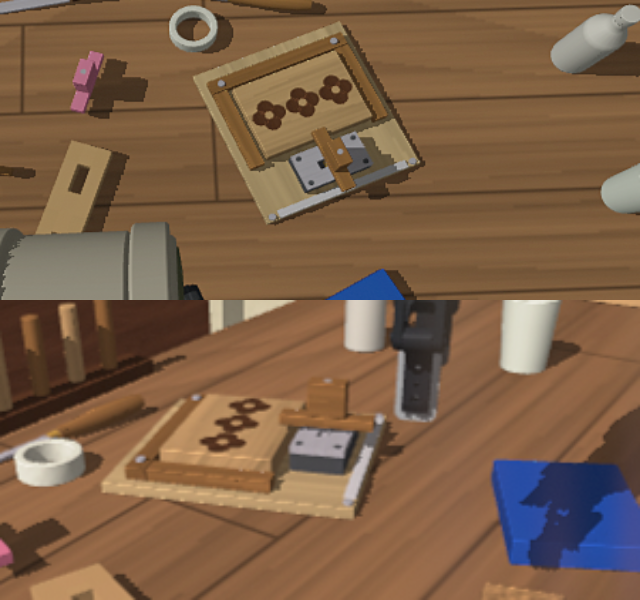

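The top view shows the bar at (335,160), square to the slot and over the panel's edge. The fin top is 95 mm up, which is the locked height (27 + 68). The panel sits in its bed as before, so I'm handing in.

```bash
python3 -c "
from h import *
print(env.hand_in())"
```

```text
the job is handed in; nothing more can be done
None
```

The turn-button is locked in its notch with the bar over the panel's edge. The panel sits in its bed as before, I never touched the dog, force readings stayed under 10 N, and the job was handed in at about 21 s.

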